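# Free the stuck inspection stage and bring the board under the microscope

### The arm

A 6-joint arm with a two-finger parallel gripper is mounted at the origin on the work surface. World frame = base frame: x ahead of the robot, y to its left, z up, the work surface at z = 0. Lengths are in m, angles in rad, forces in N, time in s.
With the tool pointing down it reaches from about 0.3 to 0.875 m from the base axis. Payload 4.2 kg.
Tool frame: the origin (TCP) lies midway between the tips of the shut fingers; the grasp point (between the pads) lies 19 mm behind it; z points along the fingers, y is the line along which they close (so a half turn about z gives the same grasp; the last joint's range is limited). The gripper opens to 85 mm and grips with 20 to 120 N. Pads are 22 mm wide; open, the fingers measure 114 mm over their backs; the gripper's body (76 mm by 85 mm) begins 54 mm behind the grasp point. The pads swing forward as they close: fully open they stand 13 mm farther back than shut.
Start: joints at [-1.137, 0.32, 1.565, -0, 1.257, -0.02], TCP at [0.252, -0.517, 0.231] pointing down, gripper open.
Joint ranges: [-3.11, 3.11], [-0.84, 2.01], [0.21, 2.61], [-1.34, 4.49], [0.05, 2.63], [-2.56, 2.56]. Speed limits (rad/s): [2.57, 2.57, 3.14, 3.14, 3.14, 3.14].

### API

Orientations are given as [roll, pitch, yaw] about the fixed x, y, z axes, in that order (R = Rz(yaw) Ry(pitch) Rx(roll)).
In Python, from cell import arm gives the robot as it stands. Calls block until the motion is done:
- arm.movep(position, orientation): joint-space move of the TCP to a pose.
- arm.movel(position, rot=None, feed=0.15, max_force=None): straight line of the TCP; rot=None keeps the orientation; feed is the mean speed in m/s. With max_force (N) it stops when the force on the tool has changed by that much, and returns True; else False.
- arm.move_joints(angles): joint-space move.
- arm.gripper_open() and arm.close(squeeze=None): open the fingers fully, or close them until they stop; squeeze is the grip in N (None keeps the last).
- arm.sleep(seconds).
- arm.inverse_kinematics(position, orientation): joint angles nearest the present ones, or None.
- arm.observe(): the state.
- arm.grab_frame(name): name is "scene" or "top"; returns the picture (400x640x3 uint8, blue, green, red); there is no depth.
- arm.camera_params(name): a dict with "vfov" (degrees; the focal length in pixels is half the picture's height over the tangent of half this angle, whatever the lens; pixels are square), "cx", "cy" (the principal point, pixels), "D" ([k1, k2, p1, p2, k3] as OpenCV has them; the pictures are not rectified), "world_to_cam" (4x4, takes a point from world to camera coordinates). Camera axes: x right, y down, z forward; pixel columns grow to the right and rows downward; lengths in m; the calibration is good to about 2 mm. A picture is of the moment at which its call begins. camera_params takes no time and is no camera call.
A pose or a line that the arm cannot do raises arm.Unreachable and nothing moves.
- arm.job_done(): hands the job in; it is judged then, once.
The state is a dict: "time": time; "joints": joint angles; "dq": joint speeds; "effort": joint torques, N m; "tcp_pos": TCP position; "eef_rot": TCP orientation; "ft_force": force on the tool from outside, world axes, zero at the start; "wrist_torque": the same for the moment, N m; "grip_width": finger opening in m; "grip_force": force on a finger pad.
Only numpy, scipy, OpenCV 4.12 (cv2) and the standard library are available. Lean on these libraries where they do the work, as an engineer would, in place of code of your own. Each camera call takes 0.05 s, during which the arm holds its last target. There are 200 camera calls.

### The job

Bring the phone board on the sliding stage under the microscope: unlock the stage by pressing the cap of its park lock down and twisting it anticlockwise until it springs up, then push the stuck carriage along its rail until it breaks free and on until it rests against the hidden end stop. Do not ram the stop, and leave the microscope and the other things on the bench alone.

Things in the scene. Friction and masses are not known exactly. Their poses are not given: they have to be found in the camera images.
- base: Sliding inspection stage, fixed: pale grey plate 240 x 440 x 18 mm with a steel rail along its y axis. Origin at table height under the rail's centre line; the plate spans x -120 to +120, y -250 to +190 mm. Its +y axis is the way the carriage is pushed home. The carriage is a bare aluminium plate 90 x 160 mm, its top 48 mm over the table, with a clamped phone board on it.
- push_face (a point): On the carriage: centre of the rear (-y) face of its upright push plate (aluminium, 90 mm wide along x, 10 mm thick, from 36 to 90 mm over the table); this point is 63 mm over the table, 135 mm behind the carriage's centre. Push here towards the base's +y. Axes as the base's. The space 50 mm behind it is free.
- carriage (a joint): Travel of the carriage along +y in m, 0 parked. Locked, it has 1.5 mm of play. Unlocked, it is still stuck with dried flux: it takes 12 to 23 N to start it, and after some 5 mm it lets go and slides with about 2 N. Between 0.10 and 0.21 it meets the end stop: a block with a soft rubber face (gives 1 mm per 6 N), inside the base, out of sight and set anew each time, so it can only be felt.
- cap_grip (a point): Centre of the park lock's cap: upright knurled aluminium cylinder 32 mm across, 26 mm tall, half-way up on its axis (95 mm over the table while locked, so the cap is from 82 to 108 mm). The lock is fixed to the base on the +x side of the parked carriage. Below the cap: a collar 25 mm across and a bracket whose top is 62 mm over the table.
- lock_pin (a joint): Height of the cap with its pin in m: 0 locked, -0.006 pressed fully down, +0.014 sprung up and unlocked. A spring pushes it up (8 N when locked, 10 N when pressed down).
- cap (a joint): Turn of the cap in rad, 0 locked, growing anticlockwise seen from above, up to 1.31. A tooth of the catch stops it at about 0.15 unless the cap is held at least 4 mm down; past about 0.9 the catch is clear and the cap springs up when let go.
- scope: Video microscope, fixed to the base: steel column 25 mm across at (95, 85) mm in the base's frame, 358 mm tall; a clamp and arm at 250 mm (within 30 mm above and below) hold an upright lens tube at (0, 85) mm, from 140 to 313 mm over the table, with a ring light 60 mm across at its lower end. Origin and axes as the base's.
- tweezers: Bystander: steel tweezers, 120 mm long, lying on the base plate on its -x side. Origin near its middle.
- flux_jar: Bystander: small jar with a black lid, 38 mm across, 32 mm tall, standing on the base plate on its -x side beside the push plate. Origin at the centre of its underside.
- screwdriver: Bystander: small black-handled screwdriver, 150 mm long, lying on the table past the -y end of the base. Origin near its middle.
- solder_reel: Bystander: reel of solder, 54 mm across, 34 mm tall, standing on the table on the +x side of the base. Origin at the centre of its underside.
- phone: Bystander: black phone, 72 x 148 x 8 mm, lying on the table on the +x side of the base. Origin at the centre of its underside.
- cleaner: Bystander: white bottle, 64 mm across, 130 mm tall, standing on the table past the -y end of the base. Origin at the centre of its underside.
- screw_tray: Bystander: grey divided tray, 110 x 80 x 18 mm, on the table past the +y end of the base. Origin at the centre of its underside.

How it is judged:
On the way, in this order (a step that is already met when the one before it is completed fails the run):
1. the lock's cap has been pressed, twisted and has sprung up, its pin clear of the carriage (value of joint lock_pin above 0.0115 m and value of joint cap above 0.6 rad), for 0.2 s.
2. the carriage has broken free and is on its way along the rail (value of joint carriage above 0.03 m).
At the end, for the whole second after the job is handed in: The carriage rests against the end stop (gap under 2 mm), still, and the lock's cap is up (at least 11.5 mm) (y of buffer_c0 in the frame of push_face below 0.179 m and velocity of joint carriage between -0.003 and 0.003 m/s and value of joint lock_pin above 0.0115 m); the robot touches nothing.
It fails at once if the carriage is rammed into its stop (over 30 N on the stop) (contact force between buffer_c0 and carriage_c6 above 30 N).
It fails at once if the microscope is knocked (over 3 N) (contact force between scope and anything else above 3 N).
It fails at once if a bystander is moved by more than 20 mm (distance of any of tweezers, flux_jar, screwdriver, solder_reel, phone, cleaner, screw_tray from where it was at the start of the episode above 0.02 m).
It also fails if it takes over 64 s, if anything falls off the work surface, if the arm or the gripper's body presses on something with over 40 N, if the wrist force passes 120 N, or if a joint passes its speed limit or range.

## Working session

There is one attempt and no reset: what is moved stays moved. The work goes in short steps, each a Python script; the robot and the scene stay as the last script left them, time stands still between calls to the robot, and variables do not carry over. Pictures are saved under pics/ and viewed, at most 10 in all, crops included, and the job is handed in when it is done.

```bash
mkdir -p pics; ls; python3 - <<'E'
from cell import arm
import cv2
for n in("scene","top"):
    cv2.imwrite(f"pics/{n}0.png",arm.grab_frame(n))
    p=arm.camera_params(n);print(n,p)
o=arm.observe();print(o)
E
```

```text
pics
scene {'vfov': 42.41689144450723, 'cx': 317.77793096845045, 'cy': 199.79609005516625, 'D': array([-0.05019124,  0.        ,  0.        ,  0.        ,  0.        ]), 'world_to_cam': array([[-0.81757888,  0.5757719 , -0.00717565,  0.4212243 ],
       [ 0.3962133 ,  0.55348115, -0.73258012, -0.1634742 ],
       [-0.41782746, -0.60178512, -0.68064299,  1.57093875],
       [ 0.        ,  0.        ,  0.        ,  1.        ]])}
top {'vfov': 45.68874781487282, 'cx': 319.4545861893721, 'cy': 206.06024484985315, 'D': array([-0.03518576,  0.        ,  0.        ,  0.        ,  0.        ]), 'world_to_cam': array([[-0.02139145, -0.99974706, -0.00694451,  0.03176115],
       [-0.99368947,  0.02202581, -0.10998224,  0.55057818],
       [ 0.11010737,  0.00454801, -0.99390929,  1.44363241],
       [ 0.        ,  0.        ,  0.        ,  1.        ]])}
{'time': 0.1, 'joints': array([-1.13699264e+00,  3.20228755e-01,  1.56554593e+00,  3.49324481e-05,
        1.25741437e+00, -2.00099494e-02]), 'dq': array([-0.00094489, -0.0004924 , -0.00283548, -0.00066114,  0.00020199,
       -0.00077748]), 'effort': array([ 7.95654068e-05, -4.16408694e+01, -2.34705108e+01, -7.89942021e-06,
        4.90442268e-03,  1.29811008e-05]), 'tcp_pos': array([ 0.25190394, -0.5164106 ,  0.2305702 ]), 'eef_rot': array([-3.13999723e+00, -6.51491127e-05,  4.53802791e-01]), 'ft_force': array([ 0.15636923, -0.01280084, -0.52491018]), 'wrist_torque': array([ 0.01628396, -0.04257701,  0.01713953]), 'grip_force': 0.0, 'grip_width': 0.08519940654371654}
```

View pics/scene0.png

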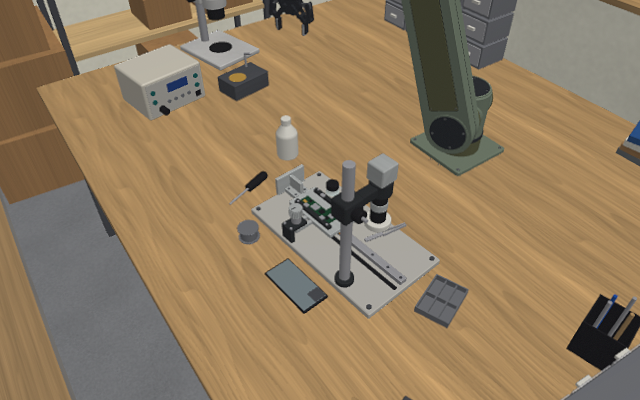

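View pics/top0.png

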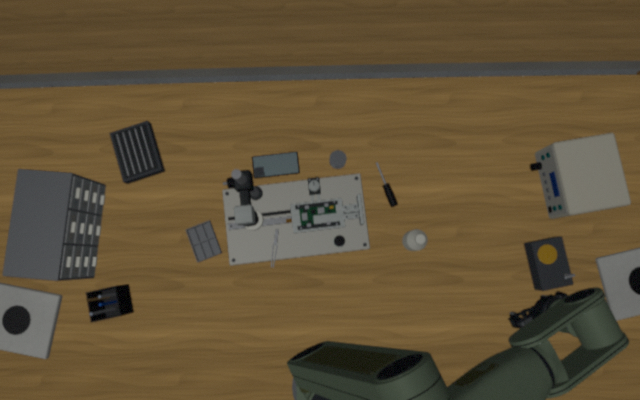

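The scene view shows the stage with the lock at about (295,215) and the column at (347,220). In the top view the plate spans (225..368, 175..263), with the lock cap at about (314,185), the push plate at about (352,210) and the microscope at (243,205). I'll enlarge both.

```bash
python3 - <<'E'
import cv2
t=cv2.imread("pics/top0.png");s=cv2.imread("pics/scene0.png")
cv2.imwrite("pics/topc.png",cv2.resize(t[160:275,215:375],None,fx=5,fy=5,interpolation=cv2.INTER_CUBIC))
cv2.imwrite("pics/scenec.png",cv2.resize(s[155:275,245:405],None,fx=5,fy=5,interpolation=cv2.INTER_CUBIC))
E
```

```text
(no output)
```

View pics/topc.png

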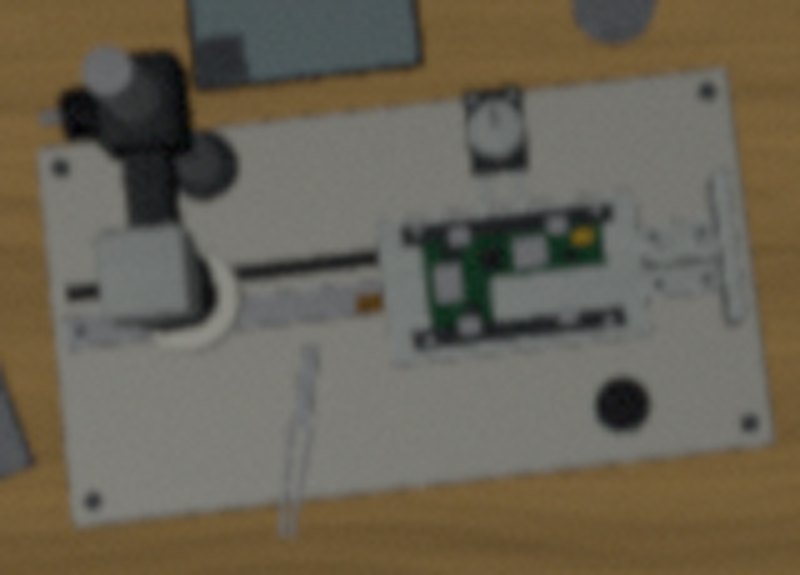

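View pics/scenec.png

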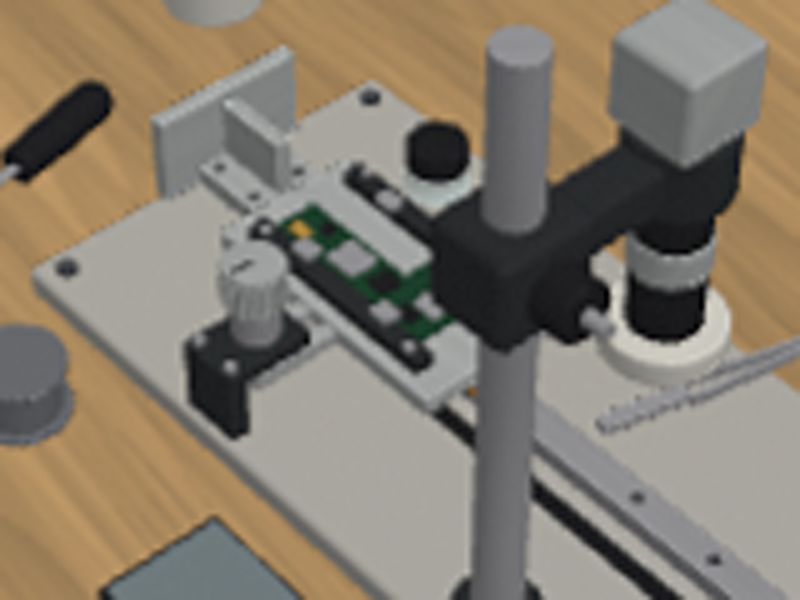

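The top crop shows the plate corners at (38,148), (726,68), (775,440) and (75,525). The cap top is at (494,130), and the push plate's top rear edge runs from (730,168) to (745,322). In the scene crop the cap top is at (253,265), and the push plate's top edge runs from (155,122) to (292,48).

```bash
cat > h.py <<'E'
import numpy as np,cv2
from cell import arm
def ray(n,uv):
    p=arm.camera_params(n);f=200/np.tan(np.radians(p["vfov"])/2)
    K=np.array([[f,0,p["cx"]],[0,f,p["cy"]],[0,0,1]])
    x=cv2.undistortPoints(np.array([[uv]],float),K,p["D"])[0,0]
    T=p["world_to_cam"];R=T[:3,:3]
    return -R.T@T[:3,3],R.T@np.array([*x,1])
def plane(n,uv,z):
    o,d=ray(n,uv);return o+d*(z-o[2])/d[2]
def tri(a,b):
    (o1,d1),(o2,d2)=ray("top",a),ray("scene",b)
    s=np.linalg.lstsq(np.c_[d1,-d2],o2-o1,rcond=None)[0]
    p,q=o1+s[0]*d1,o2+s[1]*d2
    return (p+q)/2,np.linalg.norm(p-q)
T=lambda x,y:(215+x/5-.4,160+y/5-.4)
S=lambda x,y:(245+x/5-.4,155+y/5-.4)
E
python3 - <<'E'
from h import *
np.set_printoptions(precision=4,suppress=True)
C=np.array([plane("top",T(*c),.018) for c in[(38,148),(726,68),(775,440),(75,525)]])[:,:2]
L=np.array([(120,190),(120,-250),(-120,-250),(-120,190)])/1e3
print(C,[np.linalg.norm(C[i]-C[i-1]) for i in range(4)])
lm,cm=L.mean(0),C.mean(0);A=(L-lm).T@(C-cm);th=np.arctan2(A[0,1]-A[1,0],A[0,0]+A[1,1])
R=np.array([[np.cos(th),-np.sin(th)],[np.sin(th),np.cos(th)]]);o=cm-R@lm
print("yaw",th,"o",o,"res",C-(L@R.T+o))
loc=lambda p:R.T@(p[:2]-o)
for nm,a,b,z in[("cap",(494,130),(253,265),.108),("pp+x",(730,168),(153,120),.09),("pp-x",(745,322),(288,46),.09)]:
    p=plane("top",T(*a),z);q=plane("scene",S(*b),z);t=tri(T(*a),S(*b))
    print(nm,"top",p,loc(p),"scene",q,loc(q),"tri",t)
for nm,a,z in[("jar",(622,404),.032+.018)]:print(nm,loc(plane("top",T(*a),z)))
# scene check of plate corners: left one (35,275) and holes
print("corner scene",loc(plane("scene",S(35,278),.018)))
np.savez("f.npz",R=R,o=o,th=th)
E
```

```text
[[ 0.6128  0.3253]
 [ 0.654  -0.1097]
 [ 0.4195 -0.1329]
 [ 0.3762  0.3021]] [np.float64(0.23770415369055614), np.float64(0.43689251995371575), np.float64(0.23563707183862284), np.float64(0.4371416995040484)]
yaw 0.09709505282191866 o [0.5127 0.1261] res [[-0.0009 -0.0015]
 [-0.0024  0.0014]
 [ 0.002   0.0015]
 [ 0.0014 -0.0014]]
cap top [0.6038 0.036  0.108 ] [ 0.0819 -0.0985] scene [0.6063 0.0377 0.108 ] [ 0.0846 -0.097 ] tri (array([0.6045, 0.0358, 0.1054]), np.float64(0.0009358940914197285))
pp+x top [ 0.5805 -0.1042  0.09  ] [ 0.0451 -0.2358] scene [ 0.5791 -0.0987  0.09  ] [ 0.0442 -0.2301] tri (array([ 0.5791, -0.1031,  0.0873]), np.float64(0.004332478447115066))
pp-x top [ 0.4881 -0.1103  0.09  ] [-0.0474 -0.2328] scene [ 0.4888 -0.1084  0.09  ] [-0.0466 -0.2311] tri (array([ 0.488 , -0.1102,  0.0885]), np.float64(0.0006220012361545393))
jar [-0.0856 -0.156 ]
corner scene [ 0.1201 -0.2398]
```

```bash
python3 - <<'E'
from h import *
np.set_printoptions(precision=4,suppress=True)
P=[.605,.0367]; y=1.0
arm.movep([*P,.22],[np.pi,0,y])
print(arm.movel([*P,.12],feed=.15,max_force=8))
print(arm.movel([*P,.077],feed=.05,max_force=8))
f0=arm.observe()["ft_force"]
arm.close(squeeze=25)
arm.sleep(.3)
o=arm.observe();print(o["time"],o["joints"],o["tcp_pos"],o["eef_rot"],f0,o["ft_force"],o["wrist_torque"],o["grip_width"],o["grip_force"])
cv2.imwrite("pics/g.png",np.hstack([cv2.resize(arm.grab_frame("scene")[130:280,240:400],None,fx=2.5,fy=2.5),cv2.resize(arm.grab_frame("top")[130:280,235:395],None,fx=2.5,fy=2.5)]))
E
```

```text
False
False
5.1 [ 0.0412  0.4982  1.6973 -0.0009  0.9433  0.6124] [0.6062 0.0363 0.0775] [ 3.1389 -0.001   1.0001] [-0.0584 -0.0094 -0.0126] [ 4.4108 -3.2567  0.9398] [-0.4436 -0.4753 -0.0504] 0.031030960509541083 26.35116934776306
```

View pics/g.png

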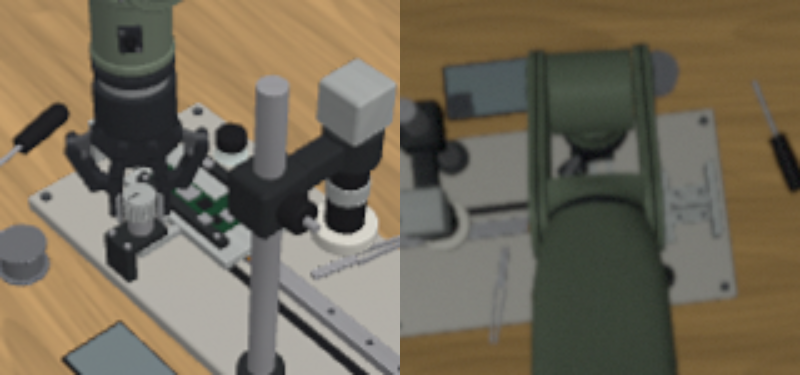

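The picture shows the fingers on either side of the cap, with the scene-crop cap at about (138,205). The grip width agrees with the 32 mm cap. The side force means I'm about 1.3 mm off, so I'll recentre, then press and twist.

```bash
python3 - <<'E'
from h import *
np.set_printoptions(precision=4,suppress=True)
def st(m):
    o=arm.observe();print(m,o["time"],o["tcp_pos"],o["eef_rot"][2],o["ft_force"],o["wrist_torque"][2],o["grip_width"]);return o
P=[.6063,.0362]
arm.movel([*P,.077],feed=.02); arm.close(squeeze=70); arm.sleep(.2); o=st("grip")
print(arm.movel([*P,.0665],feed=.012,max_force=18)); o=st("pressed")
z=o["tcp_pos"][2]
for y in np.arange(1.2,2.25,.2):
    q=arm.inverse_kinematics([*P,z-.001],[np.pi,0,y]); arm.move_joints(q); o=st("yaw")
    if abs(o["wrist_torque"][2])>2.5: break
E
```

```text
grip 5.8667 [0.6063 0.0362 0.0775] 1.0000888650417723 [ 1.3086 -1.2509  5.8921] 0.00596584213731641 0.030535128162593433
True
pressed 6.55 [0.6064 0.0361 0.0718] 0.9999843556965216 [-2.2996 -1.1337  8.3793] -0.029818795161855476 0.030431606984178353
yaw 6.8583 [0.6062 0.0362 0.072 ] 1.2002643633432644 [-0.4751 -1.7091  7.7238] -0.011275004572383795 0.03040246710438109
yaw 7.1667 [0.606  0.0362 0.0719] 1.40034277524463 [-0.7648 -1.0141  9.3227] -0.018200647594729058 0.030200000666621384
yaw 7.475 [0.6059 0.0362 0.0719] 1.6004675570039515 [-0.349  -1.5805  8.5644] 0.10739502902604102 0.030253118560490247
yaw 7.7833 [0.6058 0.0361 0.0719] 1.8004910949864512 [-1.4486 -1.9597  9.0437] 0.014131668854113842 0.030257200650866352
yaw 8.0917 [0.6056 0.036  0.0718] 2.0005507084709526 [-0.5447 -1.813   8.0354] -0.02693180864190388 0.030145384478681096
yaw 8.4 [0.6056 0.0359 0.0718] 2.2006847992675533 [-1.475  -3.1077  9.7768] 0.06222004473362885 0.030435503457680375
```

The cap is pressed about 5.7 mm and turned 1.2 rad with no tooth torque. Next I'll release it, lift and move behind the push plate, then look.

```bash
python3 - <<'E'
from h import *
np.set_printoptions(precision=4,suppress=True)
arm.gripper_open(); arm.sleep(.3)
o=arm.observe();p=o["tcp_pos"];print(o["time"],p,o["ft_force"],o["grip_width"])
print(arm.movel([p[0],p[1],.2],feed=.15,max_force=15))
f=np.load("f.npz");R,ob,th=f["R"],f["o"],float(f["th"])
b=R@[0,-.231-.075]+ob
arm.movep([*b,.22],[np.pi,0,np.pi/2+th])
o=arm.observe();print(o["time"],o["joints"],b)
cv2.imwrite("pics/u.png",np.hstack([cv2.resize(arm.grab_frame("scene")[130:280,240:400],None,fx=2.5,fy=2.5,interpolation=2),cv2.resize(arm.grab_frame("top")[130:280,235:395],None,fx=2.5,fy=2.5,interpolation=2)]))
E
```

```text
9.2833 [0.6063 0.0362 0.0708] [ 0.4537 -0.4627  0.0094] 0.08516742428548564
False
11.1917 [-0.3371  0.3212  1.5927  0.0009  1.2285 -0.4354] [ 0.5424 -0.1785]
```

View pics/u.png

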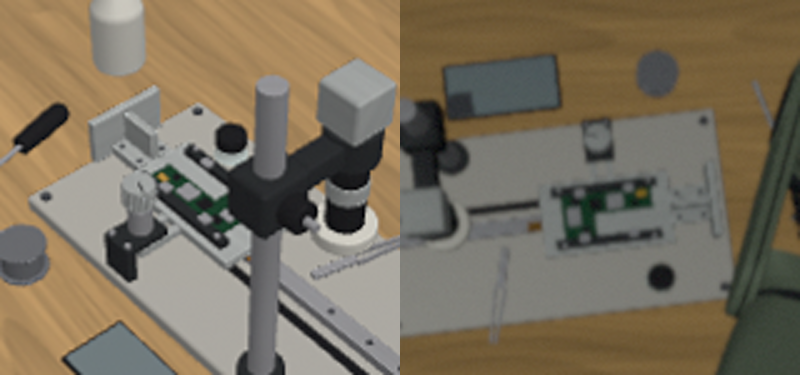

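The cap has sprung up: its top moved from scene row 207.6 to 204.8, the pointer has turned, and more collar shows. The carriage is still parked. I'll push with shut fingers, tilted slightly so the wrist trails away from the microscope.

```bash
cat >> h.py <<'E'
from scipy.spatial.transform import Rotation as Ro
f=np.load("f.npz");Rb,ob,th=f["R"],f["o"],float(f["th"])
w=lambda y,z,x=0.:[*(Rb@[x,y]+ob),z]
loc=lambda p:Rb.T@(p[:2]-ob)
rot=(Ro.from_euler("z",th)*Ro.from_euler("x",.17)*Ro.from_euler("z",np.pi/2)*Ro.from_euler("x",np.pi)).as_euler("xyz")
np.set_printoptions(precision=4,suppress=True)
def st(m):
    o=arm.observe();print(m,o["time"],loc(o["tcp_pos"]),o["tcp_pos"][2],Rb.T@o["ft_force"][:2],o["ft_force"][2]);return o
E
python3 - <<'E'
from h import *
for y in(-.29,-.13,-.01):print(arm.inverse_kinematics(w(y,.06),rot))
arm.close(squeeze=40)
arm.movep(w(-.285,.18),rot);st("above")
print(arm.movel(w(-.285,.060),feed=.1,max_force=8));st("down")
print(arm.movel(w(-.225,.060),feed=.03,max_force=5));o=st("touch")
E
```

```text
[-0.3965  0.4986  1.7671  0.1823  0.965  -0.6043]
[-0.1284  0.4309  1.8954  0.2183  0.8655 -0.3715]
[ 0.0979  0.4173  1.9207  0.2341  0.8172 -0.161 ]
above 12.3583 [-0.0009 -0.2857] 0.17888415447663691 [ 0.5763 -0.6963] -0.17387649989666765
False
down 13.7083 [ 0.0004 -0.2852] 0.060628588209449094 [-1.0755  0.1192] 0.6901655886621326
True
touch 15.0167 [ 0.     -0.2439] 0.05985954268718725 [-0.5191 -2.4575] 1.7464987708715416
```

Contact came where I computed it, with the face at y ≈ -0.232. Now I'll break it free.

```bash
python3 - <<'E'
from h import *
y0=-.2439
for d in np.arange(.004,.041,.004):
    r=arm.movel(w(y0+d,.060),feed=.02,max_force=35);st(f"{d:.3f} {r}")
    if r:break
E
```

```text
0.004 False 15.3667 [ 0.0001 -0.243 ] 0.05991911967946051 [ -2.489  -10.8997] 0.8476151313172613
0.008 False 15.7167 [ 0.0002 -0.2418] 0.0600074308675224 [ -3.9922 -19.6575] 0.3603452005676451
0.012 False 16.0667 [-0.     -0.2319] 0.05985000323989907 [ 0.8041 -1.1348] 0.0642795814058773
0.016 False 16.4167 [-0.0001 -0.2272] 0.05994400092894183 [0.0346 0.2248] 0.4045333219300412
0.020 False 16.7667 [-0.0001 -0.2235] 0.0599831606495155 [ 0.0585 -0.4829] -0.21775390493238403
0.024 False 17.1167 [-0.0001 -0.2196] 0.059991938862754515 [-0.2293 -1.2552] -0.3423482357708085
0.028 False 17.4667 [-0.     -0.2156] 0.05999619706979558 [-0.8482 -1.4325] 0.01193287592159957
0.032 False 17.8167 [-0.     -0.2116] 0.06000163103226925 [-1.027   1.0755] -0.20859083463820355
0.036 False 18.1667 [ 0.     -0.2076] 0.06000441437237505 [ 1.06   -0.8249] -0.4404303007556247
0.040 False 18.5167 [ 0.     -0.2036] 0.05999552023702523 [-0.5197  0.3495] -0.3925432293305297
```

```bash
python3 - <<'E'
from h import *
for i in range(4):
    r=arm.movel(w(-.028,.060),feed=.025,max_force=7);o=st(r)
    if not r or loc(o["tcp_pos"])[1]>-.146:break
arm.sleep(.2);st("rest")
E
```

```text
True 22.4333 [ 0.0001 -0.1025] 0.05986729920509548 [ 0.0195 -2.0189] 1.866925962831801
rest 22.6333 [-0.     -0.1027] 0.05953888838819932 [-0.1231 -1.3453] 0.7379656612019162
```

```bash
python3 - <<'E'
from h import *
for k in range(1,9):
    r=arm.movel(w(-.1027+k*.001,.060),feed=.01,max_force=9)
    arm.sleep(.15)
    y=np.mean([(Rb.T@arm.observe()["ft_force"][:2])[1] for _ in range(3)]);o=st(f"{k} {r} {y:.1f}")
    if y<-9:break
E
```

```text
1 False -4.7 23.0583 [ 0.     -0.1024] 0.05966312918026326 [ 0.2289 -4.6558] -0.8615637744110587
2 False -7.9 23.4583 [ 0.     -0.1019] 0.05966042293260242 [-0.9863 -7.8861] -1.204428797289371
3 False -9.6 23.8583 [ 0.     -0.1015] 0.059664942340064045 [-0.0095 -9.5708] -0.1373091999480034
```

The force rises about 6–7 N/mm, which matches the rubber stop, at about 0.142 m of travel. I'll back off gently and check.

```bash
python3 - <<'E'
from h import *
arm.movel(w(-.1065,.060),feed=.006);arm.sleep(.2);st("eased")
arm.movel(w(-.15,.060),feed=.08)
arm.movel(w(-.17,.2),feed=.15)
arm.movep(w(-.34,.26),rot);arm.sleep(.3);st("away")
cv2.imwrite("pics/e.png",np.hstack([cv2.resize(arm.grab_frame("scene")[130:280,240:400],None,fx=2.5,fy=2.5,interpolation=2),cv2.resize(arm.grab_frame("top")[130:280,235:395],None,fx=2.5,fy=2.5,interpolation=2)]))
E
```

```text
eased 25.3417 [-0.     -0.1065] 0.060008652608048385 [-0.2551  0.1322] 0.508339063242602
away 28.175 [ 0.0001 -0.3387] 0.2597806380845197 [-0.1209 -0.2673] 0.5059092744494935
```

View pics/e.png

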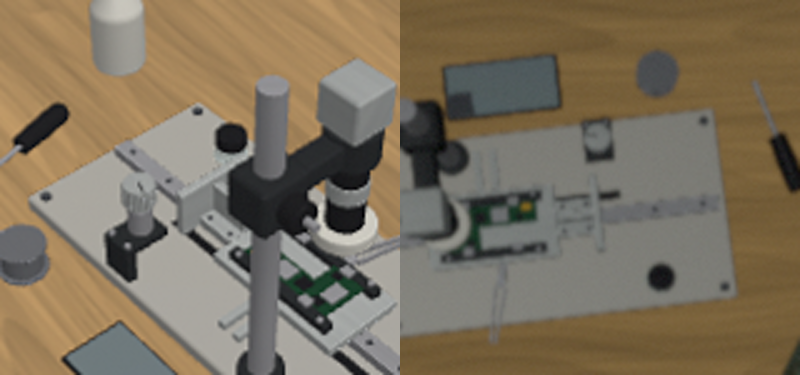

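The carriage now sits under the microscope, with the push plate at (600,215) in the top crop. The cap is up and the bystanders are where they were. Handing in.

```bash
python3 -c "
from cell import arm
print(arm.job_done())"
```

```text
the job is handed in; nothing more can be done
None
```

I unlocked the stage, broke the carriage free and pushed it about 0.142 m until I felt the rubber stop (about 10 N on it). I then backed the arm clear and handed the job in at about 28 s; no verdict came back, and I did not re-touch the carriage to check the final gap.

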